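# Load a flow-cell cartridge into its nest and clamp it

### The arm

A 7-joint arm with a two-finger parallel gripper is mounted at the origin on the work surface. World frame = base frame: x ahead of the robot, y to its left, z up, the work surface at z = 0. Lengths are in m, angles in rad, forces in N, time in s.
With the tool pointing down it reaches from about 0.425 to 0.95 m from the base axis. Payload 16.7 kg.
Tool frame: the origin (TCP) lies on the centre line of the jaws, within the pads' length; the fingertips stand 25 mm ahead of it and the grasp point (between the pads) lies 6 mm ahead of it; z points along the fingers, y is the line along which they close (so a half turn about z gives the same grasp; the last joint's range is limited). The gripper opens to 94 mm and grips with 3 to 60 N. Pads are 16 mm wide; open, the fingers measure 119 mm over their backs; the gripper's body (75 mm by 177 mm) begins 78 mm behind the grasp point.
Start: joints at [-1.45, 0.426, 0.074, 1.606, -0.034, 1.111, -0.067], TCP at [0.181, 0.65, 0.23] pointing down, gripper open.
Joint ranges: [-2.85, 2.85], [-0.5, 2.14], [-1.23, 1.37], [0.21, 2.46], [-1.02, 4.16], [0.16, 2.05], [-2.73, 2.73]. Speed limits (rad/s): [1.89, 1.89, 2.39, 2.39, 3.01, 3.01, 3.01].

### API

Orientations are given as a 3x3 rotation matrix whose columns are the frame's x, y, z axes.
In Python, from workcell import telemetry, cams, finish_job gives the robot as it stands.
- The arm moves only by the shell command python3 -m inch 'ROWS' [FORCE]. ROWS is JSON, a list of rows, each an object of numbers: "fingers": the closure, from 0 (fully open) to 1 (shut); "tx", "ty", "tz": the shift along the tool's x, y, z each as a share of 0.25 m, from -1 to 1; "ax", "ay", "az": the turn, a rotation vector about the tool's x, y, z each as a share of 0.5 rad, from -1 to 1. A call has 1 to 8 rows; each row shifts and turns the commanded pose from where the row before left it, along the tool's axes as they then stand; what a row does not reach is not made up. A row lasts 1/12 s, in which the tool goes at most 41.7 mm and 7.16 degrees, less where a joint would pass 70% of its speed; a pose out of reach is approached as far as the arm can. A call with a number of a shift or a turn outside -1 to 1 is refused whole. A call with a gripper value outside its range is refused whole. The fingers move at their own pace and stop on an object; FORCE is the grip in N (left out, the last holds). Time passes only in rows, so rows that do not move let the fingers close. It gives the time, the measured TCP pose, the force, the opening and the grip force at its end, in the units of the state.
- telemetry.get_state(): the state, without advancing time (a new reading comes with each control period).
- cams.get_image(name): name is "scene" or "top"; returns a dict with "color" (400x640x3 uint8, red, green, blue), "fx", "fy", "cx", "cy" (pixels), "k1" (the pictures are not rectified: a ray, as slopes to the right and down, at radius r is drawn at 1 + k1 r^2 times it, then the intrinsics apply), "camera_from_world" (4x4, takes a point from world to camera coordinates). Camera axes: x right, y down, z forward; pixel columns grow to the right and rows downward; lengths in m; the calibration is good to about 2 mm. A picture is of the moment at which its call begins. There is no depth.
- finish_job(): hands the job in; it is judged then, once.
The state is a dict: "clock": time; "q": joint angles; "joint_velocities": joint speeds; "tau": joint torques, N m; "eef_pos": TCP position; "ee_rot": TCP orientation; "wrist_force": force on the tool from outside, world axes, zero at the start; "torque": the same for the moment, N m; "grip_width": opening from 0.0 (shut) to 1.0 (fully open); "grip_force": force on a finger pad.
Only numpy, scipy, OpenCV 4.12 (cv2) and the standard library are available. Lean on these libraries where they do the work, as an engineer would, in place of code of your own. Each camera call takes 0.05 s, during which the arm holds its last target. There are 200 camera calls.

### The job

Take the blue flow-cell cartridge from the sloping white rack, hook its tongue under the steel lip of the aluminium nest with the cartridge tilted, and swing it down until it lies flat in the nest. Then push the red clamp handle down past its dead point so that the clamp stays shut by itself with its pad pressing on the cartridge. Leave the grey cartridge in its place in the rack, and the bottles and the mouse where they are.

Things in the scene. Friction and masses are not known exactly. Their poses are not given: they have to be found in the camera images.
- cartridge_grip (a point): Blue cartridge, about 110 g, body 84 x 64 x 12 mm (x, y, z). On its top stands a white grip rib, 12 mm thick (x), 40 wide (y), 28 tall. This point: middle of the rib, over the body's centre, 26 mm above the underside. z: the cartridge's upward normal; x: away from its tongue. At the start z leans 30 deg towards the robot. Pinch the rib along x with the tool square to the cartridge.
- cartridge_tongue (a point): Middle of the lower edge of the tongue's tip. The tongue sticks out 10 mm from the body's -x end, 44 mm wide, 4 mm thick, its underside flush with the body's; its tip is 52 mm from the centre. Axes as the cartridge's. A window with orange channels lies between rib and tongue, a white round press mark on the other side, 24 mm from the centre.
- blank_grip (a point): Grey blank cartridge of the same shape (black rib, no window) in the rack's other bay, to be left there; the middle of its rib.
- rack: White rack, fixed, footprint 125 x 176 mm. Two bays along its y, 86 mm apart, either of which may hold the blue cartridge: a 30 deg slope rising towards +x, with a stop ledge 8 mm above the slope at its low end (towards the robot), against which the tongue rests, and dividers 6 mm above the slope. Origin: bench level, 46 mm below the middle of the slope. Lift the cartridge out upward.
- nest: Fixed fixture: aluminium plate, x -73 to 73 mm, y -60 to 190, its top (z = 12) is the floor that the cartridge lies on. Origin: bench level below the centre of the seated cartridge. Seated, the cartridge has the nest's axes and its grip point lies at (0, 0, 38) mm, with 2 mm of play each way in x, 2.5 mm in y. The lip is at the -x end (robot side); the toggle clamp stands on the +y part.
- nest_lip (a point): On the floor, below the middle of the lip's free edge; the nest's axes. From here the lip, 68 mm wide, reaches 8 mm towards -x to an end wall: 10 mm gap above the floor, lip 3 mm thick. The tongue goes under it between cheeks 49 mm apart. Enter tilted 20 to 25 deg, tongue down: set the tip on the floor on the +x side of this point, push it along -x to the end wall, then swing the other end down.
- nest_stop (a point): On the floor at the middle of the far stop's face, 90 mm from nest_lip; nest's axes. The stop (7 mm high, 13 with its lead-in that leans outward) keeps the cartridge from being slid in flat. Side rails for the body are 69 mm apart, 6 mm high (11 with lead-ins), x -31 to 39 mm in the nest's frame.
- clamp_pivot (a point): Pivot of the clamp arm, at (24, 92, 42) mm in the nest's frame; the clamp works in the plane nest x = 24. Open, the arm stands upright here, up to 145 mm above the bench, with its pad 16 mm nearer the cartridge, 136 mm up; keep tool and cartridge clear of it. Shut, the arm lies over the cartridge, the pad on its press mark. Steel bracket: nest y 79 to 186 mm, z up to 50 mm.
- clamp_grip (a point): Axis of the clamp's red handle grip (19 mm thick, from 46 mm inward to 34 mm outward of this point). In the nest's frame (24, 178, 132) mm when open, leaning 33 deg from upright towards +y. Pushed back and down on its upper side, the one facing the arm, it passes (24, 196, 127), (24, 203, 109), (24, 202, 93), the dead point at (24, 202, 74), and stops level at (24, 202, 66).
- clamp_handle (a joint): Angle between handle and arm, rad: 0 open (start), about 2.6 dead point, 2.64 to 2.66 at the stop (shut). Friction holds it where it is left while the pad is free; with the pad on a cartridge its spring pushes the handle back up short of the dead point and on to the stop past it. Takes 2 to 4 N at the grip.
- clamp_pad (a joint): Travel of the sprung rubber pad (18 mm across) on the arm, m: 0 free, grows as it is pressed back, 3 N per mm; about 0.0027 when clamped on a seated cartridge.
- bottle_a: Clear media bottle with red cap, 56 mm across, 100 mm high, standing behind rack and nest; origin at the centre of its underside. Bystander.
- bottle_b: Amber media bottle of the same size and cap. Bystander.
- mouse: Beige computer mouse, 105 x 58 x 30 mm, left of the nest; origin under its centre. Bystander.

How it is judged:
On the way:
1. the blue cartridge lies flat in the nest, tongue under the lip, while the clamp is still open (x of cartridge_grip in the frame of nest between -0.005 and 0.005 m and y of cartridge_grip in the frame of nest between -0.005 and 0.005 m and z of cartridge_grip in the frame of nest between 0.034 and 0.0415 m and angle between the z axis of cartridge_grip and the z axis of nest, either way round below 0.06 rad and x of cartridge_tongue in the frame of nest below -0.047 m and value of joint clamp_handle below 1.2 rad), for 0.2 s.
At the end, for the whole second after the job is handed in: Blue cartridge flat in the nest, tongue under the lip (within 5 mm along and across, 4 mm in height, 0.06 rad of level); clamp handle past its dead point (above 2.615 rad) by itself, pad pressed back at least 1.5 mm; grey cartridge within 15 mm of its start (x of cartridge_grip in the frame of nest between -0.005 and 0.005 m and y of cartridge_grip in the frame of nest between -0.005 and 0.005 m and z of cartridge_grip in the frame of nest between 0.034 and 0.0415 m and angle between the z axis of cartridge_grip and the z axis of nest, either way round below 0.06 rad and x of cartridge_tongue in the frame of nest below -0.047 m and value of joint clamp_handle above 2.615 rad and value of joint clamp_pad above 0.0015 m and velocity of joint clamp_handle below 0.05 rad/s and distance of blank_grip from where it was at the start of the episode below 0.015 m); the robot touches nothing.
It fails at once if the grey cartridge is moved by more than 15 mm (distance of blank_grip from where it was at the start of the episode above 0.015 m).
It fails at once if a bottle or the mouse is moved by more than 30 mm (distance of any of bottle_a, bottle_b, mouse from where it was at the start of the episode above 0.03 m).
It fails at once if a bottle is tipped (angle between any of bottle_a, bottle_b's own z axis and vertical above 0.4 rad).
It also fails if it takes over 58 s, if anything falls off the work surface, if the arm or the gripper's body presses on something with over 40 N, if the wrist force passes 120 N, or if a joint passes its speed limit or range.

## Working session

There is one attempt and no reset: what is moved stays moved. The work goes in short steps, Python scripts to look and compute and a shell command to move; the robot and the scene stay as the last step left them, time stands still between calls to the robot, and variables do not carry over. Pictures are saved under pics/ and viewed, at most 13 in all, crops included, and the job is handed in when it is done.

```bash
mkdir -p pics; ls
cat > h.py <<'E'
import numpy as np, cv2
from workcell import telemetry, cams
def snap(n,f=None):
    d=cams.get_image(n)
    if f: cv2.imwrite('pics/'+f,d['color'][:,:,::-1])
    return d
def ray(d,u,v):
    K=np.array([[d['fx'],0,d['cx']],[0,d['fy'],d['cy']],[0,0,1.]])
    x,y=cv2.undistortPoints(np.array([[[u,v]]],float),K,np.array([d['k1'],0,0,0.]))[0,0]
    T=np.array(d['camera_from_world']);R=T[:3,:3]
    o=-R.T@T[:3,3];r=R.T@np.array([x,y,1]);return o,r/np.linalg.norm(r)
def onz(d,u,v,z):
    o,r=ray(d,u,v);return o+r*(z-o[2])/r[2]
def two(d1,p1,d2,p2):
    o1,r1=ray(d1,*p1);o2,r2=ray(d2,*p2)
    s=np.linalg.lstsq(np.c_[r1,-r2],o2-o1,rcond=None)[0]
    a,b=o1+s[0]*r1,o2+s[1]*r2
    return (a+b)/2,np.linalg.norm(a-b)
def proj(d,p):
    T=np.array(d['camera_from_world']);c=T[:3,:3]@np.array(p)+T[:3,3]
    x,y=c[0]/c[2],c[1]/c[2];k=1+d['k1']*(x*x+y*y)
    return d['cx']+d['fx']*x*k,d['cy']+d['fy']*y*k
E
python3 - <<'E'
from h import *
import pickle
a=snap('scene','s0.png');b=snap('top','t0.png')
pickle.dump((a,b),open('d0.pkl','wb'))
for d in(a,b):print(d['fx'],d['cx'],d['k1'],np.round(d['camera_from_world'],3).tolist())
s=telemetry.get_state();print(s['clock'],np.round(s['eef_pos'],4),np.round(s['ee_rot'],3).tolist(),s['grip_width'])
E
```

```text
pics
407.1307381796948 318.56060228463724 -0.03768707012190241 [[-0.318, 0.948, 0.005, 0.099], [0.572, 0.195, -0.797, -0.247], [-0.756, -0.25, -0.604, 1.746], [0.0, 0.0, 0.0, 1.0]]
409.7516457280149 313.48859724923705 0.020465228023531155 [[0.01, -1.0, -0.003, 0.053], [-0.991, -0.01, -0.134, 0.568], [0.134, 0.005, -0.991, 1.194], [0.0, 0.0, 0.0, 1.0]]
0.1 [0.1805 0.65   0.2298] [[-0.964, 0.267, -0.0], [0.267, 0.964, -0.001], [-0.0, -0.001, -1.0]] 1.0033194408913486
```

View pics/s0.png

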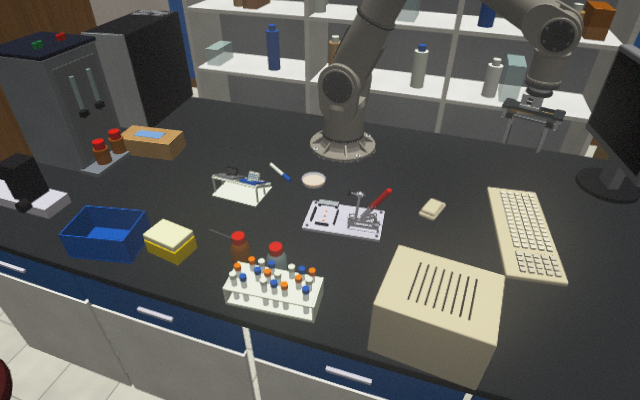

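View pics/t0.png

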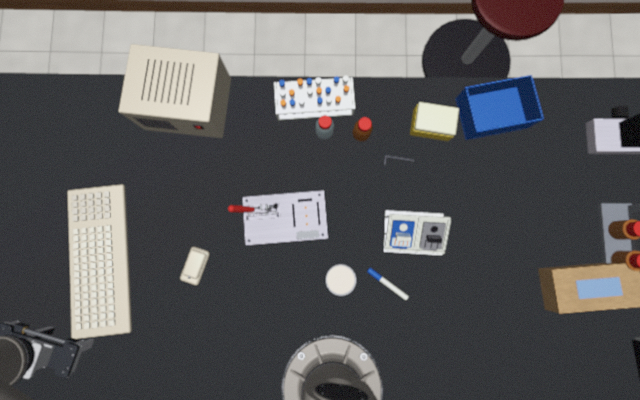

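The top view shows the nest at about (285,218), its red handle at (240,209), and the rack at (417,233) with the blue cartridge in the left (+y) bay. The bottles are at (325,125) and (363,128), the mouse at (195,265). I'll zoom in next.

Run:
```python
from h import *
import pickle
a,b=pickle.load(open('d0.pkl','rb'))
I=b['color'][:,:,::-1]
def c(u0,u1,v0,v1,k):return cv2.resize(I[v0:v1,u0:u1],None,fx=k,fy=k,interpolation=cv2.INTER_CUBIC)
A=c(225,335,182,252,7);cv2.imwrite('pics/c1.png',A)
B=c(378,456,205,261,10);cv2.imwrite('pics/c2.png',B)
```

```text
(no output)
```

View pics/c1.png

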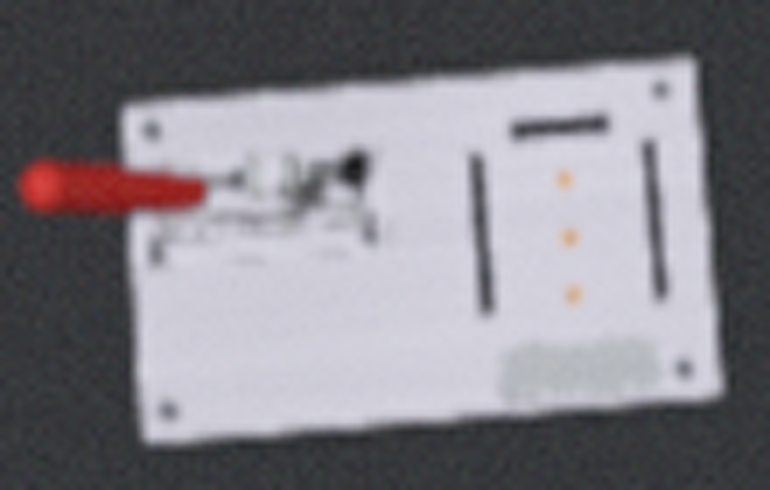

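View pics/c2.png

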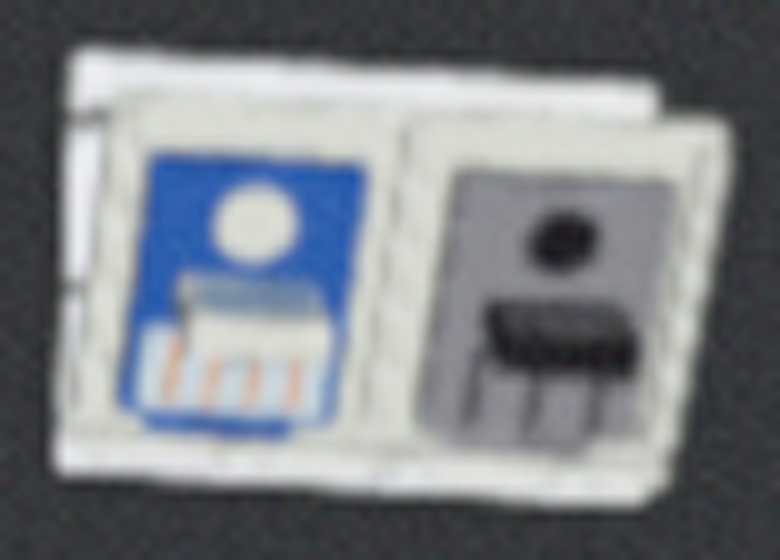

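The nest plate's corners in c1 are at (123,105), (693,58), (723,397) and (143,440). In c2 the blue body-top corners are at (147,155), (367,168), (335,428) and (118,408), with the press mark at (256,222). I'll check the scene view for height.

Run:
```python
from h import *
import pickle
a,b=pickle.load(open('d0.pkl','rb'))
I=a['color'][:,:,::-1]
def c(u0,u1,v0,v1,k):return cv2.resize(I[v0:v1,u0:u1],None,fx=k,fy=k,interpolation=cv2.INTER_CUBIC)
B=c(205,275,165,205,11);A=c(295,395,185,240,7.7)
A=A[:,:770];B=B[:,:770];n=600-B.shape[0]
cv2.imwrite('pics/c3.png',B);cv2.imwrite('pics/c4.png',A)
```

```text
(no output)
```

View pics/c3.png

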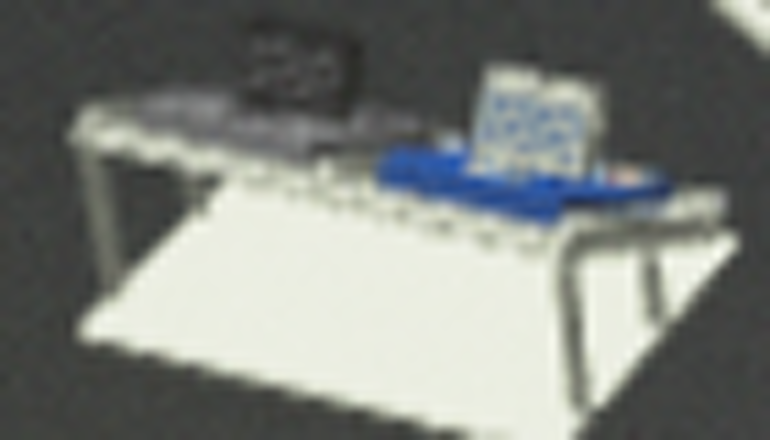

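The scene crop shows the rack's tray on legs over a base plate. The blue cartridge's front face has corners at (385,150), (378,185) and (555,218), and its rib's top corners are at (487,65) and (603,92). I'll fit the poses from these points.

```bash
cat > fit.py <<'E'
from h import *
import pickle
from scipy.optimize import least_squares
from scipy.spatial.transform import Rotation as Ro
a,b=pickle.load(open('d0.pkl','rb'))
def px(l,u0,v0,k):return [(u0+(u+.5)/k-.5,v0+(v+.5)/k-.5) for u,v in l]
def fit(obs,tilt,x0,fz=None):
    def T(p):return Ro.from_euler('ZY',[p[3],-tilt],degrees=False),np.r_[p[:2],p[2] if fz is None else fz]
    def f(p):
        R,t=T(p);return np.concatenate([np.subtract(proj(d,R.apply(np.array(P)/1000)+t),q) for d,P,q in obs])
    s=least_squares(f,x0,loss='soft_l1');return s.x,f(s.x).reshape(-1,2)
# nest
obs=[(b,P,q) for P,q in zip([(73,190,12),(73,-60,12),(-73,-60,12),(-73,190,12)],px([(123,105),(693,58),(723,397),(143,440)],225,182,7))]
n,r=fit(obs,0,[.6,.1,0,0],0);print('nest',n.round(4));print(r.round(2).tolist())
# cartridge: frame at underside centre
C=[(42,32,12),(42,-32,12),(-42,-32,12),(-42,32,12),(24,0,12)]
obs=[(b,P,q) for P,q in zip(C,px([(147,155),(367,168),(335,428),(118,408),(256,222)],378,205,10))]
obs+=[(a,P,q) for P,q in zip([(42,-32,12),(42,-32,0),(42,32,0),(6,-20,40),(6,20,40)],px([(385,150),(378,185),(555,218),(487,65),(603,92)],205,165,11))]
c,r=fit(obs,np.pi/6,[.55,-.2,.06,0]);print('cart',c.round(4));print(r.round(2).tolist())
R=Ro.from_euler('ZY',[c[3],-np.pi/6]);print('grip',(R.apply([0,0,.026])+c[:3]).round(4));print(R.as_matrix().round(3).tolist())
# rack base
obs=[(b,P,q) for P,q in zip([(62.5,88,3),(62.5,-88,3),(-62.5,88,3),(-62.5,-88,3)],px([(72,50),(658,82),(58,470),(648,500)],378,205,10))]
k,r=fit(obs,0,[.55,-.2,0,0],0);print('rack',k.round(4));print(r.round(2).tolist())
pickle.dump((n,c,k),open('fit.pkl','wb'))
E
python3 fit.py
```

```text
nest [4.989e-01 8.120e-02 1.000e-04 8.950e-02]
[[0.22, 0.06], [0.01, 0.34], [-0.29, -0.45], [0.05, 0.04]]
cart [ 0.4499 -0.1984  0.0499 -0.0377]
[[-0.26, 0.4], [0.11, 0.18], [-0.47, -0.23], [-0.55, 0.69], [-0.74, -0.16], [-0.59, -0.33], [-0.49, -0.08], [0.03, 0.74], [-0.59, -0.13], [-0.91, -0.34]]
grip [ 0.4369 -0.1979  0.0724]
[[0.865, 0.038, -0.5], [-0.033, 0.999, 0.019], [0.5, 0.0, 0.866]]
rack [ 0.4524 -0.2467 -0.0444 -0.045 ]
[[0.35, 0.4], [-0.68, 0.37], [0.46, -0.54], [-0.18, -0.21]]
```

View pics/c4.png

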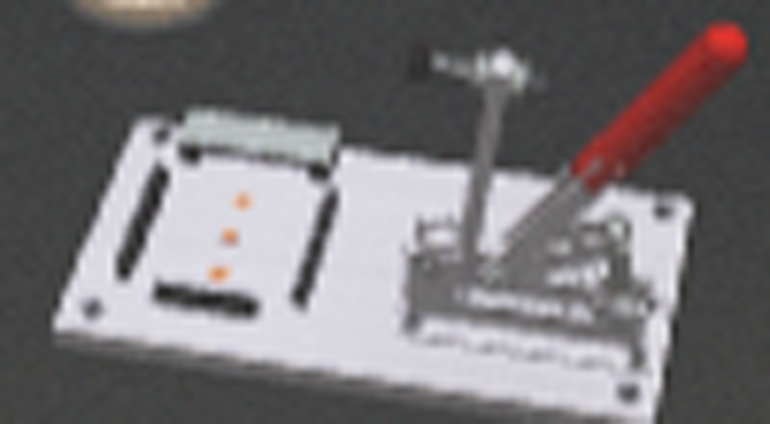

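The nest crop agrees with the description: lip at upper left, clamp open, handle tip at (725,45). I'll write a pose planner that prints per-row numbers, then move.

```bash
cat > plan.py <<'E'
from h import *
import pickle
from scipy.spatial.transform import Rotation as Ro
n,c,k=pickle.load(open('fit.pkl','rb'))
def RN(tilt=0,yaw=n[3]):return Ro.from_euler('ZY',[yaw,-np.radians(tilt)]).as_matrix()
Rc=RN(30,c[3])
def tool(R):return np.c_[R[:,1],R[:,0],-R[:,2]]
H=.040 # TCP height above underside in grasp
def nest(p):return RN()@(np.array(p)/1000)+np.r_[n[:2],0]
def go(p,R,rows,P0=None,R0=None):
    s=telemetry.get_state()
    P0=np.array(s['eef_pos']) if P0 is None else P0
    R0=np.array(s['ee_rot']) if R0 is None else R0
    w=Ro.from_matrix(R0.T@R).as_rotvec()/rows
    S=np.zeros((3,3));A=np.eye(3);r=Ro.from_rotvec(w).as_matrix()
    for _ in range(rows):S+=A;A=A@r
    d=np.linalg.solve(S,R0.T@(np.array(p)-P0))
    print('rows',rows,'t',(d/.25).round(4),'a',(w/.5).round(4),'mm',(np.linalg.norm(d)*1e3).round(1),'deg',np.degrees(np.linalg.norm(w)).round(2))
def st():
    s=telemetry.get_state();print(round(s['clock'],2),np.round(s['eef_pos'],4).tolist(),np.round(s['wrist_force'],1),round(s['grip_width'],3),round(s['grip_force'],1));return s
E
python3 - <<'E'
from plan import *
go([.52,0,.28],tool(np.eye(3)),24)
a,b=pickle.load(open('d0.pkl','rb'))
for p in[(-73,-60,12),(73,-60,12),(-73,190,12)]:
    u,v=proj(a,nest(p));print((u-295)*7.7,(v-185)*7.7)
E
python3 -m inch '[{"tx":0,"ty":0,"tz":0,"fingers":0.4}]' 25
```

```text
rows 24 t [-0.1288 -0.0255 -0.0083] a [-1.000e-04  1.000e-04  1.083e-01] mm 32.9 deg 3.1
127.48211913285853 116.48023016111095
40.964607811000185 322.50645165101037
684.5610916755297 198.4418724213962$[0]: bad value
```

```bash
python3 -m inch '[{"fingers":0.4,"tx":0.0,"ty":0.0,"tz":0.0,"ax":0.0,"ay":0.0,"az":0.0}]' 25; python3 -m inch --help | head -20
```

```text
clock: 0.18
eef_pos: [0.1805, 0.6501, 0.23]
ee_rot: [[-0.964, 0.268, -0.0], [0.268, 0.964, -0.001], [-0.0, -0.001, -1.0]]
wrist_force: [-0.9, -0.4, -0.0]
grip_width: 0.955
grip_force: 0.0invalid input: not JSON, or not a number
```

All six keys plus fingers are needed in each row.

```bash
python3 -m inch '[{"fingers":0.4,"tx":-0.129,"ty":-0.026,"tz":-0.008,"ax":0,"ay":0,"az":0.108},{"fingers":0.4,"tx":-0.129,"ty":-0.026,"tz":-0.008,"ax":0,"ay":0,"az":0.108},{"fingers":0.4,"tx":-0.129,"ty":-0.026,"tz":-0.008,"ax":0,"ay":0,"az":0.108},{"fingers":0.4,"tx":-0.129,"ty":-0.026,"tz":-0.008,"ax":0,"ay":0,"az":0.108},{"fingers":0.4,"tx":-0.129,"ty":-0.026,"tz":-0.008,"ax":0,"ay":0,"az":0.108},{"fingers":0.4,"tx":-0.129,"ty":-0.026,"tz":-0.008,"ax":0,"ay":0,"az":0.108},{"fingers":0.4,"tx":-0.129,"ty":-0.026,"tz":-0.008,"ax":0,"ay":0,"az":0.108},{"fingers":0.4,"tx":-0.129,"ty":-0.026,"tz":-0.008,"ax":0,"ay":0,"az":0.108}]'; python3 -c "
from plan import *
go([.52,0,.28],tool(np.eye(3)),16)"
```

```text
clock: 0.85
eef_pos: [0.3882, 0.4892, 0.2464]
ee_rot: [[-0.761, 0.649, -0.0], [0.649, 0.761, -0.0], [-0.0, -0.0, -1.0]]
wrist_force: [0.1, -0.0, 0.3]
grip_width: 0.601
grip_force: 0.0
rows 16 t [-0.1282 -0.0255 -0.0084] a [-0.      0.      0.1081] mm 32.7 deg 3.1
```

```bash
R='x'; python3 -m inch '[{"fingers":0.4,"tx":-0.128,"ty":-0.026,"tz":-0.008,"ax":0,"ay":0,"az":0.108},{"fingers":0.4,"tx":-0.128,"ty":-0.026,"tz":-0.008,"ax":0,"ay":0,"az":0.108},{"fingers":0.4,"tx":-0.128,"ty":-0.026,"tz":-0.008,"ax":0,"ay":0,"az":0.108},{"fingers":0.4,"tx":-0.128,"ty":-0.026,"tz":-0.008,"ax":0,"ay":0,"az":0.108},{"fingers":0.4,"tx":-0.128,"ty":-0.026,"tz":-0.008,"ax":0,"ay":0,"az":0.108},{"fingers":0.4,"tx":-0.128,"ty":-0.026,"tz":-0.008,"ax":0,"ay":0,"az":0.108},{"fingers":0.4,"tx":-0.128,"ty":-0.026,"tz":-0.008,"ax":0,"ay":0,"az":0.108},{"fingers":0.4,"tx":-0.128,"ty":-0.026,"tz":-0.008,"ax":0,"ay":0,"az":0.108}]'; python3 -m inch '[{"fingers":0.4,"tx":-0.128,"ty":-0.026,"tz":-0.008,"ax":0,"ay":0,"az":0.108},{"fingers":0.4,"tx":-0.128,"ty":-0.026,"tz":-0.008,"ax":0,"ay":0,"az":0.108},{"fingers":0.4,"tx":-0.128,"ty":-0.026,"tz":-0.008,"ax":0,"ay":0,"az":0.108},{"fingers":0.4,"tx":-0.128,"ty":-0.026,"tz":-0.008,"ax":0,"ay":0,"az":0.108},{"fingers":0.4,"tx":-0.128,"ty":-0.026,"tz":-0.008,"ax":0,"ay":0,"az":0.108},{"fingers":0.4,"tx":-0.128,"ty":-0.026,"tz":-0.008,"ax":0,"ay":0,"az":0.108},{"fingers":0.4,"tx":-0.128,"ty":-0.026,"tz":-0.008,"ax":0,"ay":0,"az":0.108},{"fingers":0.4,"tx":-0.128,"ty":-0.026,"tz":-0.008,"ax":0,"ay":0,"az":0.108}]'; python3 -c "
from plan import *
pre=c[:3]+Rc@[0,0,.040+.09]; print(pre)
go(pre,tool(Rc),8)
print(np.round(telemetry.get_state()['q'],3))"
```

```text
clock: 1.52
eef_pos: [0.5069, 0.2588, 0.2625]
ee_rot: [[-0.42, 0.908, -0.0], [0.908, 0.42, -0.0], [-0.0, -0.0, -1.0]]
wrist_force: [1.0, -0.3, 0.6]
grip_width: 0.599
grip_force: 0.0
clock: 2.18
eef_pos: [0.5183, -0.0002, 0.2786]
ee_rot: [[-0.001, 1.0, 0.0], [1.0, 0.001, -0.0], [-0.0, 0.0, -1.0]]
wrist_force: [0.5, -0.9, 0.4]
grip_width: 0.602
grip_force: 0.0
[ 0.38496807 -0.19597059  0.16251593]
rows 8 t [-0.0987 -0.0775  0.0424] a [-0.1309 -0.0025  0.0095] mm 33.1 deg 3.76
[-0.696  0.13   0.637  1.924 -0.086  1.114 -0.024]
```

```bash
python3 -m inch '[{"fingers":0.4,"tx":-0.099,"ty":-0.078,"tz":0.042,"ax":-0.131,"ay":-0.002,"az":0.01},{"fingers":0.4,"tx":-0.099,"ty":-0.078,"tz":0.042,"ax":-0.131,"ay":-0.002,"az":0.01},{"fingers":0.4,"tx":-0.099,"ty":-0.078,"tz":0.042,"ax":-0.131,"ay":-0.002,"az":0.01},{"fingers":0.4,"tx":-0.099,"ty":-0.078,"tz":0.042,"ax":-0.131,"ay":-0.002,"az":0.01},{"fingers":0.4,"tx":-0.099,"ty":-0.078,"tz":0.042,"ax":-0.131,"ay":-0.002,"az":0.01},{"fingers":0.4,"tx":-0.099,"ty":-0.078,"tz":0.042,"ax":-0.131,"ay":-0.002,"az":0.01},{"fingers":0.4,"tx":-0.099,"ty":-0.078,"tz":0.042,"ax":-0.131,"ay":-0.002,"az":0.01},{"fingers":0.4,"tx":-0.099,"ty":-0.078,"tz":0.042,"ax":-0.131,"ay":-0.002,"az":0.01}]'; python3 -c "
from plan import *
go(c[:3]+Rc@[0,0,.040+.09],tool(Rc),4)
go(c[:3]+Rc@[0,0,.040],tool(Rc),8)
print(np.round(telemetry.get_state()['q'],3))
s=snap('scene');t=snap('top')
I=cv2.resize(s['color'][130:220,190:290,::-1],None,fx=6,fy=6,interpolation=2);J=cv2.resize(t['color'][190:270,370:470,::-1],None,fx=6,fy=6,interpolation=2)
cv2.imwrite('pics/g1.png',cv2.resize(np.vstack([I,J])[:1020],None,fx=.58,fy=.58))"
```

```text
clock: 2.85
eef_pos: [0.4056, -0.1503, 0.1994]
ee_rot: [[0.019, 0.916, 0.401], [1.0, -0.019, -0.005], [0.003, 0.401, -0.916]]
wrist_force: [0.7, 1.3, 0.7]
grip_width: 0.599
grip_force: 0.0
rows 4 t [-0.0462 -0.0336  0.0245] a [-0.0553 -0.0055  0.0076] mm 15.6 deg 1.61
rows 8 t [-0.0234 -0.0141  0.0571] a [-0.0276 -0.0028  0.0038] mm 15.8 deg 0.8
[-0.351 -0.222  0.578  2.441  0.064  0.484  0.17 ]
```

View pics/g1.png

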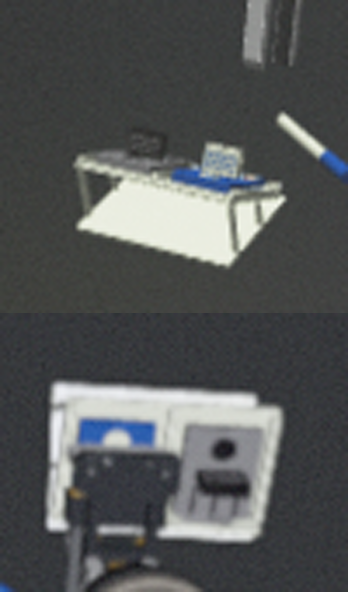

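The gripper hovers above and to the left of the blue cartridge. The elbow joint is near its limit, so I'll come in from farther forward.

```bash
python3 -c "
from plan import *
go([.44,-.197,.15],tool(Rc),8)"
```

```text
rows 8 t [-0.0222  0.0047  0.0301] a [-0.0279 -0.002   0.0034] mm 9.4 deg 0.81
```

```bash
python3 -m inch '[{"fingers":0.4,"tx":-0.022,"ty":0.02,"tz":0.03,"ax":-0.02,"ay":-0.002,"az":0.003},{"fingers":0.4,"tx":-0.022,"ty":0.02,"tz":0.03,"ax":-0.02,"ay":-0.002,"az":0.003},{"fingers":0.4,"tx":-0.022,"ty":0.005,"tz":0.03,"ax":-0.03,"ay":-0.002,"az":0.003},{"fingers":0.4,"tx":-0.022,"ty":0,"tz":0.03,"ax":-0.03,"ay":-0.002,"az":0.003},{"fingers":0.4,"tx":-0.022,"ty":0,"tz":0.03,"ax":-0.03,"ay":-0.002,"az":0.003},{"fingers":0.4,"tx":-0.022,"ty":0,"tz":0.03,"ax":-0.03,"ay":-0.002,"az":0.003},{"fingers":0.4,"tx":-0.022,"ty":0,"tz":0.03,"ax":-0.03,"ay":-0.002,"az":0.003},{"fingers":0.4,"tx":-0.022,"ty":0,"tz":0.03,"ax":-0.03,"ay":-0.002,"az":0.003}]'; python3 -c "
from plan import *
go(c[:3]+Rc@[0,0,.07],tool(Rc),4)
go(c[:3]+Rc@[0,0,.04],tool(Rc),8)
print(np.round(telemetry.get_state()['q'],3))"
```

```text
clock: 3.62
eef_pos: [0.4406, -0.1851, 0.1597]
ee_rot: [[0.022, 0.875, 0.484], [1.0, -0.019, -0.011], [-0.001, 0.484, -0.875]]
wrist_force: [0.7, 0.3, 0.8]
grip_width: 0.6
grip_force: 0.0
rows 4 t [-0.0127 -0.0461  0.0304] a [-0.0091 -0.0035  0.007 ] mm 14.2 deg 0.34
rows 8 t [-0.0064 -0.0229  0.0302] a [-0.0046 -0.0018  0.0035] mm 9.6 deg 0.17
[-0.189 -0.011  0.586  2.461 -0.684  0.274  1.   ]
```

```bash
python3 -m inch '[{"fingers":0.4,"tx":-0.013,"ty":-0.046,"tz":0.03,"ax":-0.009,"ay":-0.004,"az":0.007},{"fingers":0.4,"tx":-0.013,"ty":-0.046,"tz":0.03,"ax":-0.009,"ay":-0.004,"az":0.007},{"fingers":0.4,"tx":-0.013,"ty":-0.046,"tz":0.03,"ax":-0.009,"ay":-0.004,"az":0.007},{"fingers":0.4,"tx":-0.013,"ty":-0.046,"tz":0.03,"ax":-0.009,"ay":-0.004,"az":0.007}]'; python3 -c "
from plan import *
go(c[:3]+Rc@[0,0,.07],tool(Rc),4)
go(c[:3]+Rc@[0,0,.04],tool(Rc),8)
print(np.round(telemetry.get_state()['q'],3))"
```

```text
clock: 3.95
eef_pos: [0.4336, -0.1918, 0.1489]
ee_rot: [[0.026, 0.874, 0.486], [1.0, -0.018, -0.023], [-0.011, 0.486, -0.874]]
wrist_force: [0.3, -0.5, -0.2]
grip_width: 0.6
grip_force: 0.0
rows 4 t [-0.0056 -0.035   0.0244] a [-0.0078  0.0021  0.0077] mm 10.8 deg 0.32
rows 8 t [-0.0028 -0.0174  0.0272] a [-0.0039  0.0011  0.0039] mm 8.1 deg 0.16
[ 0.257  0.028  0.15   2.461 -0.802  0.245  1.126]
```

The elbow is at its stop with the full 30° lean this close to the base. I'll approach with less lean, then straighten as far as the arm allows at the grasp.

```bash
python3 -c "
from plan import *
go(c[:3]+Rc@[0,0,.07],tool(RN(21,c[3])),8)"
```

```text
rows 8 t [-0.0028 -0.0166  0.0134] a [0.0354 0.0014 0.0038] mm 5.4 deg 1.02
```

```bash
python3 -m inch '[{"fingers":0.4,"tx":-0.003,"ty":0,"tz":0.013,"ax":0.07,"ay":0.002,"az":0.004},{"fingers":0.4,"tx":-0.003,"ty":-0.01,"tz":0.013,"ax":0.07,"ay":0.002,"az":0.004},{"fingers":0.4,"tx":-0.003,"ty":-0.02,"tz":0.013,"ax":0.07,"ay":0.002,"az":0.004},{"fingers":0.4,"tx":-0.003,"ty":-0.02,"tz":0.013,"ax":0.07,"ay":0.002,"az":0.004},{"fingers":0.4,"tx":-0.003,"ty":-0.02,"tz":0.013,"ax":0,"ay":0.002,"az":0.004},{"fingers":0.4,"tx":-0.003,"ty":-0.02,"tz":0.013,"ax":0,"ay":0.002,"az":0.004},{"fingers":0.4,"tx":-0.003,"ty":-0.02,"tz":0.013,"ax":0,"ay":0.002,"az":0.004},{"fingers":0.4,"tx":-0.003,"ty":-0.02,"tz":0.013,"ax":0,"ay":0.002,"az":0.004}]'; python3 -c "
from plan import *
go(c[:3]+Rc@[0,0,.07],tool(RN(21,c[3])),4)
go(c[:3]+Rc@[0,0,.04],tool(RN(24,c[3])),8)
print(np.round(telemetry.get_state()['q'],3))"
```

```text
clock: 4.62
eef_pos: [0.4137, -0.1976, 0.1127]
ee_rot: [[0.038, 0.932, 0.359], [0.999, -0.036, -0.012], [0.002, 0.36, -0.933]]
wrist_force: [0.4, 0.7, 1.1]
grip_width: 0.599
grip_force: 0.0
rows 4 t [0.0005 0.0004 0.0025] a [ 0.0006 -0.0007 -0.0005] mm 0.6 deg 0.03
rows 8 t [0.0002 0.0022 0.0161] a [-0.0128 -0.0003 -0.0003] mm 4.1 deg 0.37
[ 0.239  0.107  0.172  2.43  -0.529  0.3    0.852]
```

```bash
python3 -m inch '[{"fingers":0.4,"tx":0,"ty":0.002,"tz":0.018,"ax":-0.013,"ay":0,"az":0},{"fingers":0.4,"tx":0,"ty":0.002,"tz":0.016,"ax":-0.013,"ay":0,"az":0},{"fingers":0.4,"tx":0,"ty":0.002,"tz":0.016,"ax":-0.013,"ay":0,"az":0},{"fingers":0.4,"tx":0,"ty":0.002,"tz":0.016,"ax":-0.013,"ay":0,"az":0},{"fingers":0.4,"tx":0,"ty":0.002,"tz":0.016,"ax":-0.013,"ay":0,"az":0},{"fingers":0.4,"tx":0,"ty":0.002,"tz":0.016,"ax":-0.013,"ay":0,"az":0},{"fingers":0.4,"tx":0,"ty":0.002,"tz":0.016,"ax":-0.013,"ay":0,"az":0},{"fingers":0.4,"tx":0,"ty":0.002,"tz":0.016,"ax":-0.013,"ay":0,"az":0}]'; python3 -c "
from plan import *
go(c[:3]+Rc@[0,0,.04],tool(RN(29,c[3])),6)
print(np.round(telemetry.get_state()['q'],3))"
```

```text
clock: 5.28
eef_pos: [0.4301, -0.198, 0.0843]
ee_rot: [[0.038, 0.912, 0.408], [0.999, -0.035, -0.014], [0.002, 0.408, -0.913]]
wrist_force: [0.4, -0.5, -0.3]
grip_width: 0.601
grip_force: 0.0
rows 6 t [ 0.0002 -0.     -0.0003] a [-0.0286 -0.0005 -0.0003] mm 0.1 deg 0.82
[ 0.442  0.195 -0.044  2.444 -0.916  0.175  1.243]
```

```bash
python3 -m inch '[{"fingers":0.4,"tx":0,"ty":0,"tz":0,"ax":-0.03,"ay":0,"az":0},{"fingers":0.4,"tx":0,"ty":0,"tz":0,"ax":-0.03,"ay":0,"az":0},{"fingers":0.4,"tx":0,"ty":0,"tz":0,"ax":-0.03,"ay":0,"az":0},{"fingers":0.4,"tx":0,"ty":0,"tz":0,"ax":-0.03,"ay":0,"az":0}]'; python3 -c "
from plan import *
go(c[:3]+Rc@[0,0,.04],tool(RN(29,c[3])),6)
print(np.round(telemetry.get_state()['q'],3))
s=snap('scene');t=snap('top')
I=cv2.resize(s['color'][150:210,200:280,::-1],None,fx=7,fy=7,interpolation=2)
cv2.imwrite('pics/g2.png',I)"
```

```text
clock: 5.62
eef_pos: [0.4307, -0.2013, 0.0951]
ee_rot: [[0.034, 0.892, 0.45], [0.999, -0.034, -0.006], [0.01, 0.45, -0.893]]
wrist_force: [0.2, -0.3, -0.8]
grip_width: 0.595
grip_force: 0.0
rows 6 t [ 0.0023 -0.0038  0.006 ] a [-0.013  -0.0035 -0.0003] mm 1.9 deg 0.39
[ 0.663  0.182 -0.246  2.447 -1.017  0.163  1.375]
```

View pics/g2.png

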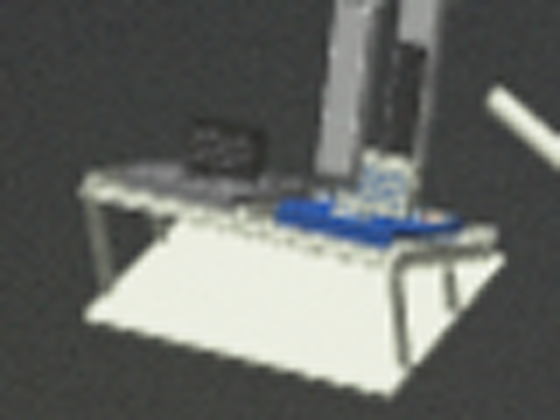

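The fingers straddle the white rib (at about (388,185)) but have ridden up about 10 mm at the tilt limit. I'll settle at about 25° lean and H = 42 mm, then close.

```bash
python3 -c "
from plan import *
go(c[:3]+Rc@[0,0,.041],tool(RN(25,c[3])),6)"
```

```text
rows 6 t [ 0.0029 -0.0036  0.0056] a [ 0.0104 -0.0032 -0.0008] mm 1.8 deg 0.31
```

```bash
python3 -m inch '[{"fingers":0.4,"tx":0.003,"ty":-0.001,"tz":0.006,"ax":0.03,"ay":-0.003,"az":-0.001},{"fingers":0.4,"tx":0.003,"ty":-0.003,"tz":0.006,"ax":0.02,"ay":-0.003,"az":-0.001},{"fingers":0.4,"tx":0.003,"ty":-0.004,"tz":0.006,"ax":0.01,"ay":-0.003,"az":-0.001},{"fingers":0.4,"tx":0.003,"ty":-0.005,"tz":0.006,"ax":0,"ay":-0.003,"az":-0.001},{"fingers":0.4,"tx":0.003,"ty":-0.005,"tz":0.006,"ax":0,"ay":-0.003,"az":-0.001},{"fingers":0.4,"tx":0.003,"ty":-0.004,"tz":0.006,"ax":0,"ay":-0.003,"az":-0.001}]'; python3 -c "
from plan import *
go(c[:3]+Rc@[0,0,.041],tool(RN(25,c[3])),2)
print(np.round(telemetry.get_state()['q'],3))"
```

```text
clock: 6.22
eef_pos: [0.4291, -0.1972, 0.0847]
ee_rot: [[0.035, 0.906, 0.422], [0.999, -0.031, -0.015], [-0.001, 0.422, -0.907]]
wrist_force: [0.7, 0.4, 0.7]
grip_width: 0.602
grip_force: 0.0
rows 2 t [-0.0009  0.0013 -0.001 ] a [-0.0007 -0.0008  0.0031] mm 0.4 deg 0.1
[ 0.471  0.192 -0.072  2.455 -1.022  0.163  1.356]
```

```bash
python3 -m inch '[{"fingers":1,"tx":0,"ty":0,"tz":0,"ax":0,"ay":0,"az":0},{"fingers":1,"tx":0,"ty":0,"tz":0,"ax":0,"ay":0,"az":0},{"fingers":1,"tx":0,"ty":0,"tz":0,"ax":0,"ay":0,"az":0},{"fingers":1,"tx":0,"ty":0,"tz":0,"ax":0,"ay":0,"az":0},{"fingers":1,"tx":0,"ty":0,"tz":0,"ax":0,"ay":0,"az":0},{"fingers":1,"tx":0,"ty":0,"tz":0,"ax":0,"ay":0,"az":0},{"fingers":1,"tx":0,"ty":0,"tz":0,"ax":0,"ay":0,"az":0},{"fingers":1,"tx":0,"ty":0,"tz":0,"ax":0,"ay":0,"az":0}]' 25; python3 -c "
from plan import *
go([.44,-.195,.16],tool(RN(22,c[3])),8)"
```

```text
clock: 6.88
eef_pos: [0.4287, -0.1981, 0.0852]
ee_rot: [[0.038, 0.906, 0.423], [0.999, -0.035, -0.016], [0.0, 0.423, -0.906]]
wrist_force: [-4.9, 0.7, 7.9]
grip_width: 0.137
grip_force: 24.9
rows 8 t [ 0.0018  0.0202 -0.032 ] a [ 0.0132 -0.     -0.0002] mm 9.5 deg 0.38
```

```bash
python3 -m inch '[{"fingers":1,"tx":0.002,"ty":0.02,"tz":-0.032,"ax":0,"ay":0,"az":0},{"fingers":1,"tx":0.002,"ty":0.02,"tz":-0.032,"ax":0,"ay":0,"az":0},{"fingers":1,"tx":0.002,"ty":0.02,"tz":-0.032,"ax":0,"ay":0,"az":0},{"fingers":1,"tx":0.002,"ty":0.02,"tz":-0.032,"ax":0.02,"ay":0,"az":0},{"fingers":1,"tx":0.002,"ty":0.02,"tz":-0.032,"ax":0.02,"ay":0,"az":0},{"fingers":1,"tx":0.002,"ty":0.02,"tz":-0.032,"ax":0.02,"ay":0,"az":0},{"fingers":1,"tx":0.002,"ty":0.02,"tz":-0.032,"ax":0.02,"ay":0,"az":0},{"fingers":1,"tx":0.002,"ty":0.02,"tz":-0.032,"ax":0.02,"ay":0,"az":0}]' 25; python3 -c "
from plan import *
T=22
# seated-hooked hover: tongue tip at nest (x=-36, z=12) + 70 up
def tcp(tx,tz,T,ty=0):
    R=RN(T);return nest([tx,ty,tz])+R@[.052,0,H],tool(R)
p,R=tcp(-30,90,T);print(p)
go(p,R,12)
print(np.round(telemetry.get_state()['q'],3))"
```

```text
clock: 7.55
eef_pos: [0.4389, -0.1944, 0.1602]
ee_rot: [[0.038, 0.926, 0.376], [0.999, -0.035, -0.014], [0.0, 0.376, -0.927]]
wrist_force: [-0.3, 0.8, -1.9]
grip_width: 0.127
grip_force: 25.0
[0.50209475 0.08146204 0.1465669 ]
rows 12 t [0.0916 0.0196 0.0128] a [ 0.0003  0.008  -0.0197] mm 23.6 deg 0.61
[ 0.134  0.033  0.243  2.365 -0.346  0.401  0.633]
```

```bash
python3 -m inch '[{"fingers":1,"tx":0.092,"ty":0.02,"tz":0.013,"ax":0,"ay":0.008,"az":-0.02},{"fingers":1,"tx":0.092,"ty":0.02,"tz":0.013,"ax":0,"ay":0.008,"az":-0.02},{"fingers":1,"tx":0.092,"ty":0.02,"tz":0.013,"ax":0,"ay":0.008,"az":-0.02},{"fingers":1,"tx":0.092,"ty":0.02,"tz":0.013,"ax":0,"ay":0.008,"az":-0.02},{"fingers":1,"tx":0.092,"ty":0.02,"tz":0.013,"ax":0,"ay":0.008,"az":-0.02},{"fingers":1,"tx":0.092,"ty":0.02,"tz":0.013,"ax":0,"ay":0.008,"az":-0.02}]'; python3 -m inch '[{"fingers":1,"tx":0.092,"ty":0.02,"tz":0.013,"ax":0,"ay":0.008,"az":-0.02},{"fingers":1,"tx":0.092,"ty":0.02,"tz":0.013,"ax":0,"ay":0.008,"az":-0.02},{"fingers":1,"tx":0.092,"ty":0.02,"tz":0.013,"ax":0,"ay":0.008,"az":-0.02},{"fingers":1,"tx":0.092,"ty":0.02,"tz":0.013,"ax":0,"ay":0.008,"az":-0.02},{"fingers":1,"tx":0.092,"ty":0.02,"tz":0.013,"ax":0,"ay":0.008,"az":-0.02},{"fingers":1,"tx":0.092,"ty":0.02,"tz":0.013,"ax":0,"ay":0.008,"az":-0.02},{"fingers":1,"tx":0,"ty":0,"tz":0,"ax":0,"ay":0,"az":0}]'; python3 -c "
from plan import *
import pickle
R=RN(22);p=nest([-30,0,90])+R@[.052,0,H]
go(p,tool(R),4)
print(np.round(telemetry.get_state()['q'],3))
a=snap('scene');b=snap('top');pickle.dump((a,b),open('d1.pkl','wb'))
I=cv2.resize(a['color'][150:245,290:400,::-1],None,fx=7,fy=6.3,interpolation=2)
cv2.imwrite('pics/n1.png',cv2.resize(a['color'][158:240,295:400,::-1],None,fx=7,fy=7,interpolation=2))
cv2.imwrite('pics/n2.png',cv2.resize(b['color'][182:262,225:335,::-1],None,fx=7,fy=7,interpolation=2))"
```

```text
clock: 8.05
eef_pos: [0.4757, -0.0557, 0.1531]
ee_rot: [[-0.027, 0.926, 0.377], [1.0, 0.025, 0.01], [0.0, 0.377, -0.926]]
wrist_force: [0.3, -1.3, -1.1]
grip_width: 0.123
grip_force: 25.0
clock: 8.63
eef_pos: [0.504, 0.0869, 0.1464]
ee_rot: [[-0.096, 0.922, 0.376], [0.995, 0.089, 0.037], [0.0, 0.378, -0.926]]
wrist_force: [-0.2, 1.5, -1.2]
grip_width: 0.125
grip_force: 25.0
rows 4 t [-0.0052 -0.0022 -0.0011] a [ 0.0016 -0.0014  0.003 ] mm 1.4 deg 0.11
[-0.357  0.102 -0.007  2.329  0.297  0.35  -0.528]
```

View pics/n1.png

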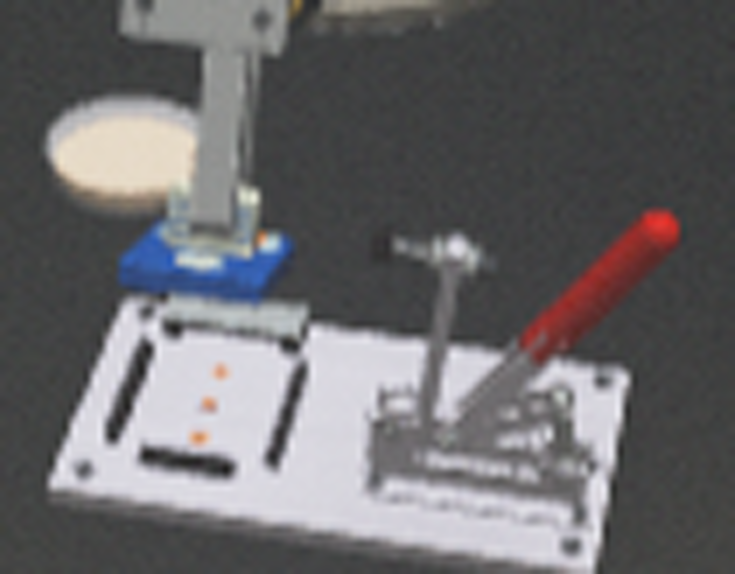

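The cartridge is held above the lip with its front-face corners at (120,285) and (258,298). The nest corners are at (133,298), (50,488) and (630,372). I'll compare the held cartridge with its predicted place, relative to the nest.

```bash
python3 -c "
from plan import *
a,b=pickle.load(open('d1.pkl','rb'))
def cr(p):u,v=proj(a,p);return np.array([(u-295+.5)*7-.5,(v-158+.5)*7-.5])
for P,o in[((-73,-60,12),(133,298)),((73,-60,12),(50,488)),((-73,190,12),(630,372))]:print('nest',np.array(o)-cr(nest(P)))
s=telemetry.get_state();R=np.array(s['ee_rot']);Rk=np.c_[R[:,1],R[:,0],-R[:,2]];p=np.array(s['eef_pos'])-Rk@[0,0,H]
for P,o in[((42,-32,0),(120,285)),((42,32,0),(258,298)),((42,-32,12),(130,250)),((6,-20,40),(172,190)),((6,20,40),(260,198))]:print('cart',np.array(o)-cr(p+Rk@(np.array(P)/1000)))
print('mm->px x',cr(p+Rk@[.01,0,0])-cr(p),'y',cr(p+Rk@[0,.01,0])-cr(p),'z',cr(p+Rk@[0,0,.01])-cr(p))
"
```

```text
nest [14.10716442  0.10888167]
nest [9.75944744 2.81231668]
nest [ 4.67173484 -0.4017022 ]
cart [9.8393642  8.57549476]
cart [2.99541004 0.69943161]
cart [17.46541272  0.34383073]
cart [ 8.92907591 16.28851937]
cart [ 7.95741636 12.09543129]
mm->px x [-4.49268816  5.18583357] y [21.97920376  3.13270589] z [  2.11692681 -21.7218376 ]
```

View pics/n2.png

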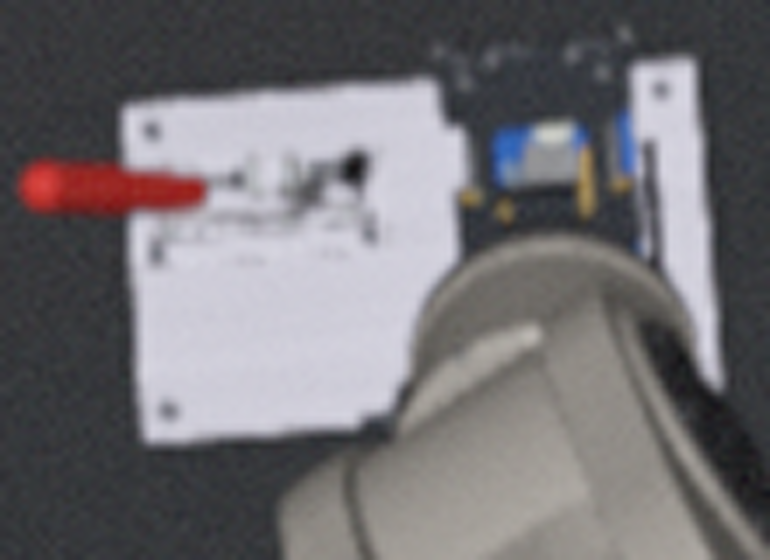

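```bash
python3 -c "
from plan import *
a,b=pickle.load(open('d1.pkl','rb'))
def cr(p):u,v=proj(b,p);return np.array([(u-225+.5)*7-.5,(v-182+.5)*7-.5])
s=telemetry.get_state();R=np.array(s['ee_rot']);Rk=np.c_[R[:,1],R[:,0],-R[:,2]];p=np.array(s['eef_pos'])-Rk@[0,0,H]
for P in[(42,-32,12),(42,32,12)]:print('cart',cr(p+Rk@(np.array(P)/1000)))
print((RN().T@(p+Rk@[-.052,0,0]-np.r_[n[:2],0])*1000).round(1))
for q,z in(((-30,50)),((-30,26))):
  R=RN(22);go(nest([q,0,z])+R@[.052,0,H],tool(R),8)
"
```

```text
cart [628.12321191  70.55699621]
cart [466.73221324  83.90795171]
[-28.8   1.6  89.4]
rows 8 t [-0.0009 -0.0079  0.0181] a [ 0.0004 -0.0002  0.0009] mm 4.9 deg 0.03
rows 8 t [-0.0009 -0.0124  0.0292] a [ 0.0004 -0.0002  0.0009] mm 7.9 deg 0.03
```

```bash
python3 -c "
from plan import *
R=RN(22);go(nest([-35,1,22])+R@[.052,0,H],tool(R),8)
"
```

```text
rows 8 t [-0.0004 -0.0155  0.0301] a [ 0.0004 -0.0002  0.0009] mm 8.5 deg 0.03
```

```bash
python3 -m inch '[{"fingers":1,"tx":0,"ty":-0.015,"tz":0.03,"ax":0,"ay":0,"az":0.001},{"fingers":1,"tx":0,"ty":-0.015,"tz":0.03,"ax":0,"ay":0,"az":0.001},{"fingers":1,"tx":0,"ty":-0.015,"tz":0.03,"ax":0,"ay":0,"az":0.001},{"fingers":1,"tx":-0.001,"ty":-0.015,"tz":0.03,"ax":0,"ay":0,"az":0.001},{"fingers":1,"tx":-0.001,"ty":-0.015,"tz":0.03,"ax":0,"ay":0,"az":0.001},{"fingers":1,"tx":-0.001,"ty":-0.016,"tz":0.03,"ax":0,"ay":0,"az":0.001},{"fingers":1,"tx":0,"ty":-0.016,"tz":0.03,"ax":0,"ay":0,"az":0},{"fingers":1,"tx":0,"ty":-0.016,"tz":0.03,"ax":0,"ay":0,"az":0}]'
cat >> plan.py <<'E'
def tip():
    s=st();R=np.array(s['ee_rot']);Rk=np.c_[R[:,1],R[:,0],-R[:,2]]
    p=np.array(s['eef_pos'])-Rk@[0,0,H]
    f=lambda q:(RN().T@(q-np.r_[n[:2],0])*1000).round(1)
    print('tip',f(p+Rk@[-.052,0,0]),'grip',f(p+Rk@[0,0,.026]),'tilt',np.degrees(np.arcsin(Rk[2,0])).round(2),'yaw err',np.degrees(np.arctan2(Rk[1,0],Rk[0,0])-n[3]).round(2),'Fnest',(RN().T@np.array(s['wrist_force'])).round(1),'q',np.round(s['q'],2))
E
python3 -c "
from plan import *
tip()
R=RN(22);go(nest([-35,1,14])+R@[.052,0,H],tool(R),8)
"
```

```text
clock: 9.4
eef_pos: [0.4966, 0.0806, 0.0778]
ee_rot: [[-0.087, 0.924, 0.373], [0.996, 0.081, 0.032], [-0.0, 0.375, -0.927]]
wrist_force: [2.4, 2.3, 0.6]
grip_width: 0.127
grip_force: 25.0
9.4 [0.4966, 0.0806, 0.0778] [2.4 2.3 0.6] 0.127 25.0
tip [-35.5  -0.4  21.2] grip [ 3.  -0.4 64.8] tilt 22.01 yaw err -0.11 Fnest [2.6 2.1 0.6] q [-0.42  0.23  0.07  2.4   0.55  0.16 -0.79]
rows 8 t [ 0.0007 -0.0011  0.0034] a [ 0.      0.0003 -0.0004] mm 0.9 deg 0.01
```

```bash
python3 -m inch '[{"fingers":1,"tx":0.002,"ty":-0.002,"tz":0.004,"ax":0.02,"ay":0,"az":0},{"fingers":1,"tx":0.002,"ty":-0.002,"tz":0.004,"ax":0.02,"ay":0,"az":0},{"fingers":1,"tx":0.001,"ty":-0.002,"tz":0.004,"ax":0.01,"ay":0,"az":0},{"fingers":1,"tx":0,"ty":-0.001,"tz":0.004,"ax":0,"ay":0,"az":0}]';  python3 -c "
from plan import *
tip()
"
```

```text
clock: 9.73
eef_pos: [0.4976, 0.0826, 0.0746]
ee_rot: [[-0.088, 0.932, 0.352], [0.996, 0.082, 0.032], [0.001, 0.354, -0.935]]
wrist_force: [0.6, -0.4, -0.1]
grip_width: 0.122
grip_force: 25.0
9.73 [0.4976, 0.0826, 0.0746] [ 0.6 -0.4 -0.1] 0.122 25.0
tip [-35.7   1.6  18.8] grip [ 3.8  1.5 61.5] tilt 20.7 yaw err -0.12 Fnest [ 0.6 -0.5 -0.1] q [-0.36  0.25  0.01  2.38  0.5   0.19 -0.74]
```

```bash
python3 -m inch '[{"fingers":1,"tx":-0.001,"ty":-0.0014,"tz":0.0037,"ax":0,"ay":0,"az":0},{"fingers":1,"tx":-0.001,"ty":-0.0014,"tz":0.0037,"ax":0,"ay":0,"az":0},{"fingers":1,"tx":0,"ty":-0.0014,"tz":0.0037,"ax":0,"ay":0,"az":0},{"fingers":1,"tx":0,"ty":0,"tz":0,"ax":0,"ay":0,"az":0}]';  python3 -c "
from plan import *
tip()
"; python3 -m inch '[{"fingers":1,"tx":0,"ty":-0.0014,"tz":0.0037,"ax":0,"ay":0,"az":0},{"fingers":1,"tx":0,"ty":-0.0014,"tz":0.0037,"ax":0,"ay":0,"az":0},{"fingers":1,"tx":0,"ty":0,"tz":0,"ax":0,"ay":0,"az":0}]';  python3 -c "
from plan import *
tip()
"
```

```text
clock: 10.07
eef_pos: [0.4974, 0.0823, 0.0719]
ee_rot: [[-0.089, 0.932, 0.353], [0.996, 0.083, 0.032], [0.001, 0.354, -0.935]]
wrist_force: [0.4, -0.9, 0.8]
grip_width: 0.124
grip_force: 25.0
10.07 [0.4974, 0.0823, 0.0719] [ 0.4 -0.9  0.8] 0.124 25.0
tip [-35.8   1.3  16.1] grip [ 3.6  1.3 58.8] tilt 20.73 yaw err -0.06 Fnest [ 0.3 -0.9  0.8] q [-0.36  0.25  0.01  2.38  0.52  0.18 -0.76]
clock: 10.32
eef_pos: [0.4984, 0.0826, 0.0706]
ee_rot: [[-0.089, 0.931, 0.354], [0.996, 0.082, 0.033], [0.001, 0.356, -0.935]]
wrist_force: [0.6, -1.5, 11.1]
grip_width: 0.127
grip_force: 25.1
10.32 [0.4984, 0.0826, 0.0706] [ 0.6 -1.5 11.1] 0.127 25.1
tip [-34.7   1.6  14.7] grip [ 4.6  1.5 57.5] tilt 20.83 yaw err -0.07 Fnest [ 0.5 -1.6 11.1] q [-0.36  0.26  0.01  2.38  0.54  0.18 -0.78]
```

```bash
sed -i 's/^H=.*/H=.043/' plan.py; python3 -m inch '[{"fingers":1,"tx":0,"ty":0.001,"tz":-0.003,"ax":0,"ay":0,"az":0},{"fingers":1,"tx":-0.0005,"ty":-0.0075,"tz":-0.0028,"ax":0,"ay":0,"az":0},{"fingers":1,"tx":-0.0005,"ty":-0.0075,"tz":-0.0028,"ax":0,"ay":0,"az":0},{"fingers":1,"tx":0,"ty":-0.0075,"tz":-0.0028,"ax":0,"ay":0,"az":0},{"fingers":1,"tx":0,"ty":-0.0075,"tz":-0.0028,"ax":0,"ay":0,"az":0},{"fingers":1,"tx":0,"ty":-0.0075,"tz":-0.0028,"ax":0,"ay":0,"az":0},{"fingers":1,"tx":0,"ty":0,"tz":0,"ax":0,"ay":0,"az":0}]';  python3 -c "
from plan import *
tip()
"
```

```text
clock: 10.9
eef_pos: [0.4878, 0.0816, 0.0712]
ee_rot: [[-0.089, 0.931, 0.354], [0.996, 0.083, 0.033], [0.001, 0.355, -0.935]]
wrist_force: [1.2, -0.4, 6.2]
grip_width: 0.128
grip_force: 25.0
10.9 [0.4878, 0.0816, 0.0712] [ 1.2 -0.4  6.2] 0.128 25.0
tip [-44.3   1.5  12.5] grip [-4.9  1.5 55.3] tilt 20.8 yaw err -0.06 Fnest [ 1.1 -0.5  6.2] q [-0.37  0.24  0.    2.4   0.57  0.17 -0.81]
```

```bash
python3 -m inch '[{"fingers":1,"tx":-0.0005,"ty":-0.0055,"tz":-0.0022,"ax":0,"ay":0,"az":0},{"fingers":1,"tx":-0.0005,"ty":-0.0055,"tz":-0.0022,"ax":0,"ay":0,"az":0},{"fingers":1,"tx":0,"ty":-0.0055,"tz":-0.0022,"ax":0,"ay":0,"az":0},{"fingers":1,"tx":0,"ty":-0.004,"tz":-0.0015,"ax":0,"ay":0,"az":0},{"fingers":1,"tx":0,"ty":0,"tz":0,"ax":0,"ay":0,"az":0}]';  python3 -c "
from plan import *
tip()
"
```

```text
clock: 11.32
eef_pos: [0.4824, 0.0809, 0.0712]
ee_rot: [[-0.089, 0.931, 0.354], [0.996, 0.083, 0.033], [0.001, 0.355, -0.935]]
wrist_force: [1.9, 0.5, 5.3]
grip_width: 0.126
grip_force: 25.0
11.32 [0.4824, 0.0809, 0.0712] [1.9 0.5 5.3] 0.126 25.0
tip [-49.8   1.3  12.6] grip [-10.4   1.2  55.3] tilt 20.8 yaw err -0.06 Fnest [2.  0.3 5.3] q [-0.37  0.23  0.    2.41  0.58  0.17 -0.84]
```

```bash
python3 -m inch '[{"fingers":1,"tx":0,"ty":-0.004,"tz":-0.0015,"ax":0,"ay":0,"az":0},{"fingers":1,"tx":0,"ty":-0.004,"tz":-0.0015,"ax":0,"ay":0,"az":0},{"fingers":1,"tx":0,"ty":0,"tz":0,"ax":0,"ay":0,"az":0}]';  python3 -c "
from plan import *
tip()
"
```

```text
clock: 11.57
eef_pos: [0.4803, 0.0807, 0.0712]
ee_rot: [[-0.089, 0.931, 0.354], [0.996, 0.083, 0.033], [0.001, 0.355, -0.935]]
wrist_force: [2.7, 0.2, 5.4]
grip_width: 0.126
grip_force: 25.0
11.57 [0.4803, 0.0807, 0.0712] [2.7 0.2 5.4] 0.126 25.0
tip [-51.9   1.3  12.6] grip [-12.5   1.2  55.3] tilt 20.8 yaw err -0.05 Fnest [ 2.7 -0.1  5.4] q [-0.37  0.23  0.    2.42  0.59  0.17 -0.85]
```

```bash
python3 -m inch '[{"fingers":1,"tx":0,"ty":-0.004,"tz":-0.0015,"ax":0,"ay":0,"az":0},{"fingers":1,"tx":0,"ty":-0.004,"tz":-0.0015,"ax":0,"ay":0,"az":0},{"fingers":1,"tx":0,"ty":0,"tz":0,"ax":0,"ay":0,"az":0}]';  python3 -c "
from plan import *
tip()
"
```

```text
clock: 11.82
eef_pos: [0.4787, 0.0807, 0.0715]
ee_rot: [[-0.089, 0.931, 0.354], [0.996, 0.083, 0.033], [0.002, 0.356, -0.935]]
wrist_force: [5.8, -0.4, 2.7]
grip_width: 0.127
grip_force: 25.0
11.82 [0.4787, 0.0807, 0.0715] [ 5.8 -0.4  2.7] 0.127 25.0
tip [-53.5   1.5  12.8] grip [-14.1   1.4  55.6] tilt 20.85 yaw err -0.05 Fnest [ 5.8 -0.9  2.7] q [-0.37  0.23 -0.    2.42  0.6   0.17 -0.86]
```

```bash
python3 -c "
from plan import *
R=RN(0);go(nest([-53.3,1,12.4])+R@[.052,0,H],tool(R),16)
R=RN(4);go(nest([-53.3,1,12.4])+R@[.052,0,H],tool(R),12)
"
```

```text
rows 16 t [-0.0001  0.0039  0.0049] a [ 0.0455 -0.0002 -0.0001] mm 1.6 deg 1.3
rows 12 t [-0.0001  0.0042  0.0053] a [ 0.049  -0.0003 -0.0001] mm 1.7 deg 1.4
```

```bash
python3 -m inch '[{"fingers":1,"tx":0,"ty":0.004,"tz":0.0049,"ax":0.0455,"ay":0,"az":0},{"fingers":1,"tx":0,"ty":0.004,"tz":0.0049,"ax":0.0455,"ay":0,"az":0},{"fingers":1,"tx":0,"ty":0.004,"tz":0.0049,"ax":0.0455,"ay":0,"az":0},{"fingers":1,"tx":0,"ty":0.004,"tz":0.0049,"ax":0.0455,"ay":0,"az":0},{"fingers":1,"tx":0,"ty":0.004,"tz":0.0049,"ax":0.0455,"ay":0,"az":0},{"fingers":1,"tx":0,"ty":0.004,"tz":0.0049,"ax":0.0455,"ay":0,"az":0}]';  python3 -c "
from plan import *
tip()
R=RN(0);go(nest([-53.3,1,12.4])+R@[.052,0,H],tool(R),10)
"
```

```text
clock: 12.32
eef_pos: [0.4863, 0.0813, 0.066]
ee_rot: [[-0.089, 0.971, 0.223], [0.996, 0.086, 0.021], [0.002, 0.224, -0.975]]
wrist_force: [2.9, 1.4, 7.9]
grip_width: 0.127
grip_force: 25.0
12.32 [0.4863, 0.0813, 0.066] [2.9 1.4 7.9] 0.127 25.0
tip [-53.6   1.4  12.5] grip [-8.7  1.3 49.5] tilt 12.93 yaw err -0.05 Fnest [3.  1.2 7.9] q [-0.13  0.29 -0.23  2.3   0.34  0.36 -0.56]
rows 10 t [-0.0001  0.0039  0.0048] a [ 0.0451 -0.0003 -0.0001] mm 1.5 deg 1.29
```

```bash
python3 -m inch '[{"fingers":1,"tx":0,"ty":0.004,"tz":0.0048,"ax":0.045,"ay":0,"az":0},{"fingers":1,"tx":0,"ty":0.004,"tz":0.0048,"ax":0.045,"ay":0,"az":0},{"fingers":1,"tx":0,"ty":0.004,"tz":0.0048,"ax":0.045,"ay":0,"az":0},{"fingers":1,"tx":0,"ty":0.004,"tz":0.0048,"ax":0.045,"ay":0,"az":0},{"fingers":1,"tx":0,"ty":0.004,"tz":0.0048,"ax":0.045,"ay":0,"az":0}]';  python3 -c "
from plan import *
tip()
R=RN(0);go(nest([-53.3,1,12.4])+R@[.052,0,H],tool(R),5)
"
```

```text
clock: 12.73
eef_pos: [0.4922, 0.0818, 0.0609]
ee_rot: [[-0.089, 0.99, 0.112], [0.996, 0.088, 0.011], [0.001, 0.113, -0.994]]
wrist_force: [2.2, 2.0, 8.4]
grip_width: 0.128
grip_force: 25.1
12.73 [0.4922, 0.0818, 0.0609] [2.2 2.  8.4] 0.128 25.1
tip [-53.4   1.3  12.3] grip [-4.7  1.3 44. ] tilt 6.48 yaw err -0.04 Fnest [2.4 1.8 8.4] q [-0.06  0.34 -0.29  2.2   0.25  0.51 -0.45]
rows 5 t [-0.0002  0.0039  0.0047] a [ 0.0452 -0.0005 -0.0002] mm 1.5 deg 1.3
```

```bash
python3 -m inch '[{"fingers":1,"tx":0,"ty":0.004,"tz":0.0045,"ax":0.045,"ay":0,"az":0},{"fingers":1,"tx":0,"ty":0.004,"tz":0.0045,"ax":0.045,"ay":0,"az":0},{"fingers":1,"tx":0,"ty":0.004,"tz":0.0045,"ax":0.045,"ay":0,"az":0},{"fingers":1,"tx":0,"ty":0.004,"tz":0.0045,"ax":0.045,"ay":0,"az":0},{"fingers":1,"tx":0,"ty":0.004,"tz":0.0045,"ax":0.045,"ay":0,"az":0},{"fingers":1,"tx":0,"ty":0,"tz":0,"ax":0,"ay":0,"az":0}]';  python3 -c "
from plan import *
tip()
"
```

```text
clock: 13.23
eef_pos: [0.4972, 0.0822, 0.0557]
ee_rot: [[-0.089, 0.996, -0.001], [0.996, 0.089, 0.0], [0.001, -0.001, -1.0]]
wrist_force: [-5.3, 0.1, 20.8]
grip_width: 0.124
grip_force: 25.0
13.23 [0.4972, 0.0822, 0.0557] [-5.3  0.1 20.8] 0.124 25.0
tip [-53.6   1.2  12.8] grip [-1.6  1.2 38.7] tilt -0.07 yaw err -0.04 Fnest [-5.2  0.5 20.8] q [-0.03  0.41 -0.31  2.11  0.2   0.65 -0.39]
```

```bash
python3 -m inch '[{"fingers":0.6,"tx":0,"ty":0,"tz":0,"ax":0,"ay":0,"az":0},{"fingers":0.6,"tx":0,"ty":0,"tz":0,"ax":0,"ay":0,"az":0},{"fingers":0.6,"tx":0,"ty":0,"tz":0,"ax":0,"ay":0,"az":0},{"fingers":0.6,"tx":0,"ty":0,"tz":-0.16,"ax":0,"ay":0,"az":0},{"fingers":0.6,"tx":0,"ty":0,"tz":-0.16,"ax":0,"ay":0,"az":0},{"fingers":0.6,"tx":0,"ty":0,"tz":-0.16,"ax":0,"ay":0,"az":0},{"fingers":0.6,"tx":-0.15,"ty":0,"tz":-0.16,"ax":0,"ay":0,"az":0},{"fingers":0.6,"tx":-0.16,"ty":0,"tz":0,"ax":0,"ay":0,"az":0}]';  python3 -m inch '[{"fingers":0.6,"tx":-0.16,"ty":0,"tz":0,"ax":0,"ay":0,"az":0},{"fingers":1,"tx":-0.16,"ty":0,"tz":0,"ax":0,"ay":0,"az":0},{"fingers":1,"tx":-0.1,"ty":0,"tz":0,"ax":0,"ay":0,"az":0}]';python3 -c "
from plan import *
tip()
a=snap('scene');b=snap('top');pickle.dump((a,b),open('d2.pkl','wb'))
cv2.imwrite('pics/f1.png',np.hstack([cv2.resize(a['color'][185:240,295:345,::-1],None,fx=7,fy=7,interpolation=2),cv2.resize(b['color'][182:237,280:335,::-1],None,fx=7,fy=7,interpolation=2)]))"
```

```text
clock: 13.9
eef_pos: [0.5053, 0.016, 0.2116]
ee_rot: [[-0.094, 0.996, 0.008], [0.996, 0.094, 0.002], [0.001, 0.008, -1.0]]
wrist_force: [1.6, 0.4, -0.0]
grip_width: 0.395
grip_force: 0.0
clock: 14.15
eef_pos: [0.5117, -0.0952, 0.2056]
ee_rot: [[-0.086, 0.996, -0.0], [0.996, 0.086, -0.001], [-0.001, -0.0, -1.0]]
wrist_force: [-0.6, 0.0, -0.2]
grip_width: 0.289
grip_force: 0.0
14.15 [0.5117, -0.0952, 0.2056] [-0.6  0.  -0.2] 0.289 0.0
tip [ -55.  -176.7  162.6] grip [  -3.  -176.9  188.6] tilt -0.0 yaw err -0.2 Fnest [-0.6  0.1 -0.2] q [ 0.26  0.21 -0.23  1.96  0.06  0.97  0.09]
```

View pics/f1.png

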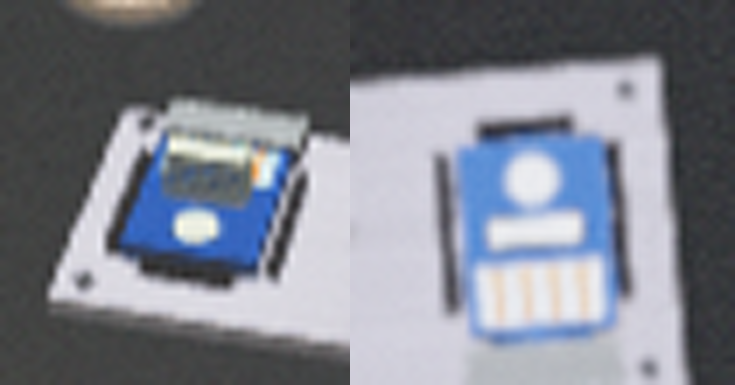

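The cartridge lies flat between the rails with its tongue under the lip: right panel, body from (460,140) to (615,335), and the far stop at (525,127). Now the clamp, with closed fingers coming in behind the handle.

```bash
cat > cl.py <<'E'
from plan import *
import sys
def cl():
    s=st();print('tcp nest',(RN().T@(np.array(s['eef_pos'])-np.r_[n[:2],0])*1000).round(1),'F',(RN().T@np.array(s['wrist_force'])).round(1))
cl()
if len(sys.argv)>1:
    v=[float(x) for x in sys.argv[1:]];go(nest(v[:3]),tool(RN()),int(v[3]))
E
python3 cl.py 24 150 230 10
```

```text
14.25 [0.5117, -0.0958, 0.2051] [-0.   0.8  0.2] 0.21 0.0
tcp nest [  -3.1 -177.5  205.1] F [0.  0.8 0.2]
rows 10 t [ 0.131   0.0103 -0.01  ] a [-0.0002  0.0001 -0.0014] mm 33.0 deg 0.04
```

```bash
python3 -m inch '[{"fingers":1,"tx":0,"ty":0.05,"tz":-0.1,"ax":0,"ay":0,"az":-0.01},{"fingers":1,"tx":0.145,"ty":0.05,"tz":0,"ax":0,"ay":0,"az":0},{"fingers":1,"tx":0.145,"ty":0,"tz":0,"ax":0,"ay":0,"az":0},{"fingers":1,"tx":0.145,"ty":0,"tz":0,"ax":0,"ay":0,"az":0},{"fingers":1,"tx":0.145,"ty":0,"tz":0,"ax":0,"ay":0,"az":0},{"fingers":1,"tx":0.145,"ty":0,"tz":0,"ax":0,"ay":0,"az":0},{"fingers":1,"tx":0.145,"ty":0,"tz":0,"ax":0,"ay":0,"az":0},{"fingers":1,"tx":0.145,"ty":0,"tz":0,"ax":0,"ay":0,"az":0}]'; python3 -m inch '[{"fingers":1,"tx":0.145,"ty":0,"tz":0,"ax":0,"ay":0,"az":0},{"fingers":1,"tx":0.145,"ty":0,"tz":0,"ax":0,"ay":0,"az":0},{"fingers":1,"tx":0,"ty":0,"tz":0,"ax":0,"ay":0,"az":0}]'; python3 cl.py 24 150 162 3
```

```text
clock: 14.92
eef_pos: [0.5123, 0.166, 0.2306]
ee_rot: [[-0.094, 0.996, -0.0], [0.996, 0.094, 0.0], [0.0, -0.0, -1.0]]
wrist_force: [0.9, 0.5, -0.0]
grip_width: 0.007
grip_force: 0.0
clock: 15.17
eef_pos: [0.504, 0.2438, 0.2307]
ee_rot: [[-0.102, 0.995, -0.001], [0.995, 0.102, 0.003], [0.004, -0.0, -1.0]]
wrist_force: [-1.6, 0.6, -0.5]
grip_width: 0.003
grip_force: 0.0
15.17 [0.504, 0.2438, 0.2307] [-1.6  0.6 -0.5] 0.003 0.0
tcp nest [ 19.7 161.6 230.7] F [-1.6  0.7 -0.5]
rows 3 t [-0.0157  0.0057  0.0915] a [-0.0003 -0.0024  0.0083] mm 23.3 deg 0.25
```

```bash
python3 -m inch '[{"fingers":1,"tx":-0.045,"ty":0.017,"tz":0,"ax":0,"ay":0,"az":0.024},{"fingers":1,"tx":0,"ty":0,"tz":0.09,"ax":0,"ay":0,"az":0},{"fingers":1,"tx":0,"ty":0,"tz":0.09,"ax":0,"ay":0,"az":0},{"fingers":1,"tx":0,"ty":0,"tz":0.09,"ax":0,"ay":0,"az":0},{"fingers":1,"tx":0,"ty":0,"tz":0,"ax":0,"ay":0,"az":0}]'; python3 cl.py 24 181.5 159 8
```

```text
clock: 15.58
eef_pos: [0.5098, 0.2236, 0.1593]
ee_rot: [[-0.081, 0.997, -0.005], [0.997, 0.081, -0.002], [-0.002, -0.005, -1.0]]
wrist_force: [-0.5, -1.1, -0.9]
grip_width: 0.005
grip_force: 0.0
15.58 [0.5098, 0.2236, 0.1593] [-0.5 -1.1 -0.9] 0.005 0.0
tcp nest [ 23.6 140.9 159.3] F [-0.6 -1.1 -0.9]
rows 8 t [0.0203 0.0001 0.0002] a [-0.0014  0.0004 -0.002 ] mm 5.1 deg 0.07
```

```bash
python3 -m inch '[{"fingers":1,"tx":0.02,"ty":0,"tz":0,"ax":0,"ay":0,"az":0},{"fingers":1,"tx":0.02,"ty":0,"tz":0,"ax":0,"ay":0,"az":0},{"fingers":1,"tx":0.02,"ty":0,"tz":0,"ax":0,"ay":0,"az":0},{"fingers":1,"tx":0.02,"ty":0,"tz":0,"ax":0,"ay":0,"az":0},{"fingers":1,"tx":0.02,"ty":0,"tz":0,"ax":0,"ay":0,"az":0},{"fingers":1,"tx":0.02,"ty":0,"tz":0,"ax":0,"ay":0,"az":0},{"fingers":1,"tx":0.02,"ty":0,"tz":0,"ax":0,"ay":0,"az":0},{"fingers":1,"tx":0.02,"ty":0,"tz":0,"ax":0,"ay":0,"az":0}]'; python3 cl.py 24 190.5 142 6
```

```text
clock: 16.25
eef_pos: [0.5086, 0.2654, 0.1633]
ee_rot: [[-0.082, 0.997, 0.0], [0.997, 0.082, 0.0], [0.0, 0.0, -1.0]]
wrist_force: [1.0, -2.9, 0.3]
grip_width: 0.004
grip_force: 1.1
16.25 [0.5086, 0.2654, 0.1633] [ 1.  -2.9  0.3] 0.004 1.1
tcp nest [ 26.2 182.6 163.3] F [ 0.8 -3.   0.3]
rows 6 t [ 0.0052 -0.0015  0.0142] a [ 0.     -0.0002 -0.0026] mm 3.8 deg 0.08
```

```bash
python3 -m inch '[{"fingers":1,"tx":0.008,"ty":-0.002,"tz":0.01,"ax":0,"ay":0,"az":0},{"fingers":1,"tx":0.008,"ty":-0.002,"tz":0.014,"ax":0,"ay":0,"az":0},{"fingers":1,"tx":0.006,"ty":-0.002,"tz":0.014,"ax":0,"ay":0,"az":0},{"fingers":1,"tx":0.005,"ty":-0.002,"tz":0.016,"ax":0,"ay":0,"az":0},{"fingers":1,"tx":0.005,"ty":-0.002,"tz":0.016,"ax":0,"ay":0,"az":0},{"fingers":1,"tx":0.002,"ty":0,"tz":0.016,"ax":0,"ay":0,"az":0}]'; python3 cl.py 24 193 120 6
```

```text
clock: 16.75
eef_pos: [0.5058, 0.2737, 0.1417]
ee_rot: [[-0.082, 0.997, 0.001], [0.997, 0.082, 0.001], [0.001, 0.001, -1.0]]
wrist_force: [2.0, -2.9, 1.8]
grip_width: 0.005
grip_force: 1.2
16.75 [0.5058, 0.2737, 0.1417] [ 2.  -2.9  1.8] 0.005 1.2
tcp nest [ 24.1 191.2 141.7] F [ 1.7 -3.   1.8]
rows 6 t [ 0.0012 -0.0001  0.0145] a [ 0.0003 -0.0004 -0.0026] mm 3.6 deg 0.07
```

```bash
python3 -m inch '[{"fingers":1,"tx":0.002,"ty":0,"tz":0.0145,"ax":0,"ay":0,"az":0},{"fingers":1,"tx":0.002,"ty":0,"tz":0.0145,"ax":0,"ay":0,"az":0},{"fingers":1,"tx":0.002,"ty":0,"tz":0.0145,"ax":0,"ay":0,"az":0},{"fingers":1,"tx":0.002,"ty":0,"tz":0.0145,"ax":0,"ay":0,"az":0},{"fingers":1,"tx":0.002,"ty":0,"tz":0.0145,"ax":0,"ay":0,"az":0},{"fingers":1,"tx":0.002,"ty":0,"tz":0.0145,"ax":0,"ay":0,"az":0}]'; python3 cl.py 24 196 103 6
```

```text
clock: 17.25
eef_pos: [0.505, 0.2765, 0.1196]
ee_rot: [[-0.082, 0.997, -0.0], [0.997, 0.082, 0.001], [0.001, -0.0, -1.0]]
wrist_force: [-1.2, -0.2, 2.4]
grip_width: 0.003
grip_force: 1.4
17.25 [0.505, 0.2765, 0.1196] [-1.2 -0.2  2.4] 0.003 1.4
tcp nest [ 23.6 194.  119.6] F [-1.2 -0.1  2.4]
rows 6 t [0.0013 0.0003 0.0111] a [-0.0001 -0.0002 -0.0025] mm 2.8 deg 0.07
```

```bash
python3 -m inch '[{"fingers":1,"tx":0.002,"ty":0,"tz":0.011,"ax":0,"ay":0,"az":0},{"fingers":1,"tx":0.002,"ty":0,"tz":0.011,"ax":0,"ay":0,"az":0},{"fingers":1,"tx":0.002,"ty":0,"tz":0.011,"ax":0,"ay":0,"az":0},{"fingers":1,"tx":0,"ty":0,"tz":0.011,"ax":0,"ay":0,"az":0},{"fingers":1,"tx":0,"ty":0,"tz":0.011,"ax":0,"ay":0,"az":0},{"fingers":1,"tx":0,"ty":0,"tz":0.008,"ax":0,"ay":0,"az":0},{"fingers":1,"tx":0,"ty":0,"tz":0,"ax":0,"ay":0,"az":0}]'; python3 cl.py 24 196 98 4
```

```text
clock: 17.83
eef_pos: [0.5048, 0.2778, 0.1037]
ee_rot: [[-0.082, 0.997, -0.001], [0.997, 0.082, 0.0], [0.001, -0.001, -1.0]]
wrist_force: [0.0, 1.0, 1.0]
grip_width: 0.004
grip_force: 0.0
17.83 [0.5048, 0.2778, 0.1037] [0. 1. 1.] 0.004 0.0
tcp nest [ 23.5 195.3 103.7] F [0.1 1.  1. ]
rows 4 t [0.0007 0.0005 0.0057] a [-0.0003 -0.0003 -0.0038] mm 1.4 deg 0.11
```

```bash
python3 -m inch '[{"fingers":1,"tx":0,"ty":0,"tz":0.006,"ax":0,"ay":0,"az":0},{"fingers":1,"tx":0,"ty":0,"tz":0.006,"ax":0,"ay":0,"az":0},{"fingers":1,"tx":0,"ty":0,"tz":0.006,"ax":0,"ay":0,"az":0},{"fingers":1,"tx":0,"ty":0,"tz":0,"ax":0,"ay":0,"az":0}]'; python3 cl.py
```

```text
clock: 18.17
eef_pos: [0.5052, 0.2781, 0.1001]
ee_rot: [[-0.082, 0.997, 0.0], [0.997, 0.082, 0.001], [0.001, 0.0, -1.0]]
wrist_force: [-1.8, -1.5, 9.3]
grip_width: 0.008
grip_force: 4.5
18.17 [0.5052, 0.2781, 0.1001] [-1.8 -1.5  9.3] 0.008 4.5
tcp nest [ 23.9 195.6 100.1] F [-1.9 -1.4  9.3]
```

```bash
python3 -m inch '[{"fingers":1,"tx":0,"ty":0,"tz":-0.05,"ax":0,"ay":0,"az":0},{"fingers":1,"tx":0.02,"ty":0,"tz":-0.16,"ax":0,"ay":0,"az":0},{"fingers":1,"tx":0.1,"ty":0,"tz":-0.16,"ax":0,"ay":0,"az":0},{"fingers":1,"tx":0.16,"ty":0,"tz":-0.16,"ax":0,"ay":0,"az":0},{"fingers":1,"tx":0.16,"ty":0,"tz":0,"ax":0,"ay":0,"az":0},{"fingers":1,"tx":0.1,"ty":0,"tz":0,"ax":0,"ay":0,"az":0},{"fingers":1,"tx":0,"ty":0,"tz":0,"ax":0,"ay":0,"az":0}]'; python3 -c "
from plan import *
st();a=snap('scene');b=snap('top')
cv2.imwrite('pics/f2.png',np.vstack([cv2.resize(a['color'][165:240,205:395,::-1],None,fx=4,fy=4,interpolation=2),cv2.resize(b['color'][182:257,260:450,::-1],None,fx=4,fy=4,interpolation=2)]))"
```

```text
clock: 18.75
eef_pos: [0.493, 0.4048, 0.2186]
ee_rot: [[-0.087, 0.996, 0.0], [0.996, 0.087, 0.004], [0.004, 0.0, -1.0]]
wrist_force: [-1.2, -1.2, -0.5]
grip_width: 0.004
grip_force: 0.0
18.75 [0.493, 0.4048, 0.2186] [-1.2 -1.2 -0.5] 0.004 0.0
```

View pics/f2.png

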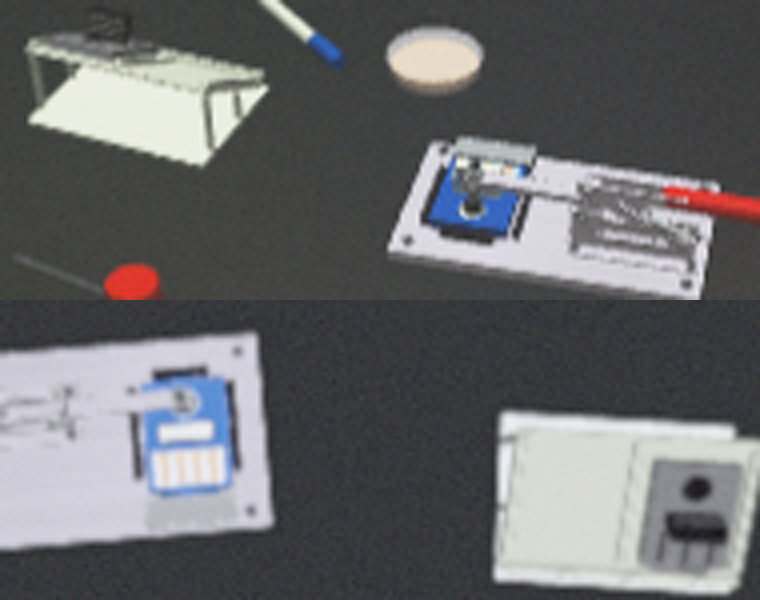

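The clamp is shut: the handle is level at (710,200) and the pad is on the press mark at (472,208). The blue cartridge is seated and the grey one is still in its bay. I'm handing in.

```bash
python3 -c "
from workcell import finish_job
print(finish_job())"
```

```text
the job is handed in; nothing more can be done
None
```

I handed the job in at about 19 s: the blue cartridge is flat in the nest with its tongue under the lip, the clamp stayed shut by itself with its pad on the press mark after the arm withdrew, the grey cartridge looks untouched in its bay, and I saw no sign of contact with the bottles or mouse; the hand-in call returned no verdict.

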